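Lay a tall post foot on its side in the tipping stand

TASK

Lay the tall post foot on its side in the tipping stand so that the underside of its foot plate can be worked on. First, with it still upright, push its foot plate along the bench until it sits square against the stand's stop strip; then push the tube near its top so that it tips slowly over the strip and comes down gently between the two posts onto the padded bar. Push only, without gripping or lifting it or letting it fall back, leave the piston, spring and tin where they are, and move clear at the end.

Things in the scene. Friction and masses are not known exactly. Their poses are not given: they have to be found in the camera images.
- post_foot: The tall part, about 0.85 kg, plain cast aluminium: square foot plate 130 x 130 mm, 20 mm thick, with a round tube of 44 mm diameter standing on its middle, 190 mm high over all. Origin at the centre of the plate's underside, z up along the tube; +x points to the plate edge that faces the stop strip. Pushed low (4 to 6 N) it slides along the bench.
- foot_edge (a point): Middle of the lower edge of the foot plate, on the side that faces the stop strip. The part tips about this side.
- tube_top (a point): Centre of the tube's upper end, 190 mm above the plate's underside. The centre of mass is on the tube axis only 38 mm above the underside: tipped over the strip, the part goes over by itself only beyond about 65 degrees from upright; released before, it falls back.
- tipping_stand: Low dark steel stand fixed to the bench, 160 mm long. Origin at bench level, middle of the face of its stop strip that the foot plate is pushed against; +x is level, the direction in which the part is to tip; y runs along the strip. The strip is 156 mm long, 22 mm deep, 8 mm high.
- piston: Bystander: grey metal piston, 68 mm diameter, 76 mm high, origin at the centre of its underside.
- spring: Bystander: dark coil spring standing on end, 33 mm diameter, 66 mm high, origin at the centre of its underside.
- tin: Bystander: open tin of screws, 67 mm diameter, 85 mm high, origin at the centre of its underside.
- bar_middle (a point): Top of the middle of the stand's padded black bar: 20 mm diameter, along y, 130 mm beyond the strip's face, 82 mm above the bench, between two grey posts 121 mm high and 36 mm deep with 116 mm between them. The tube comes to rest on it leaning about 77 degrees from upright, with the foot at the strip.

How it is judged:
On the way, in this order (a step that is already met when the one before it is completed fails the run):
1. the foot plate stands upright and square against the stop strip (x of foot_edge in the frame of tipping_stand above -0.008 m and angle between the x axis of post_foot and the x axis of tipping_stand, either way round below 0.1 rad and angle between post_foot's own z axis and vertical below 0.08 rad), for 0.2 s.
2. the part lies on its side on the padded bar (angle between post_foot's own z axis and vertical above 1.25 rad and contact force between post_foot and tipping_stand above 0.5 N), for 0.2 s.
At the end, for the whole second after the job is handed in: The part lies at rest on the stand's padded bar between the posts, leaning 72 to 83 degrees from upright, its tube's end past the bar and within 50 mm of the stand's middle line, its foot edge at the strip (35 mm short of to 20 mm past its face) (all of step 2 and angle between post_foot's own z axis and vertical below 1.45 rad and x of foot_edge in the frame of tipping_stand between -0.035 and 0.02 m and y of tube_top in the frame of tipping_stand between -0.05 and 0.05 m and x of tube_top in the frame of tipping_stand above 0.13 m and linear speed of post_foot below 0.02 m/s and angular speed of post_foot below 0.1 rad/s); the robot touches nothing.
It fails at once if the part swings faster than 3 rad/s (slammed down, shoved hard or let fall back) (angular speed of post_foot above 3 rad/s).
It fails at once if the part is lifted: the foot edge on the strip's side rises more than 30 mm above the bench (height (world z) of foot_edge above 0.03 m).
It fails at once if the piston is moved more than 20 mm (distance of piston from where it was at the start of the episode above 0.02 m).
It fails at once if the spring is moved more than 20 mm (distance of spring from where it was at the start of the episode above 0.02 m).
It fails at once if the tin is moved more than 20 mm (distance of tin from where it was at the start of the episode above 0.02 m).
It also fails if it takes over 54 s, if anything falls off the work surface, if the arm or the gripper's body presses on something with over 40 N, if the wrist force passes 120 N, or if a joint passes its speed limit or range.

ROBOT

A 6-joint arm with a two-finger parallel gripper is mounted at the origin on a cart in front of the work surface, level with it; the furniture and walls round the work are solid. World frame = base frame: x ahead of the robot, y to its left, z up, the work surface at z = 0. Lengths are in m, angles in rad, forces in N, time in s.
With the tool pointing down it reaches from about 0.35 to 0.975 m from the base axis. Payload 4.9 kg.
Tool frame: the origin (TCP) lies midway between the tips of the shut fingers; the grasp point (between the pads) lies 19 mm behind it; z points along the fingers, y is the direction in which the jaws open and shut (so a half turn about z gives the same grasp; the last joint's range is limited). The gripper opens to 85 mm and grips with 20 to 120 N. Pads are 22 mm wide; open, the fingers measure 114 mm over their backs; the gripper's body (76 mm by 85 mm) begins 54 mm behind the grasp point. The pads swing forward as they close: fully open they stand 13 mm farther back than shut.
Start: joints at [1.095, 0.053, 1.613, -0, 1.476, -0.119], TCP at [0.218, 0.586, 0.231] pointing down, gripper open.
Joint ranges: [-3.01, 3.01], [-1.01, 2.22], [0.06, 2.58], [-1.02, 4.17], [0.09, 2.62], [-3.14, 3.14]. Speed limits (rad/s): [2.57, 2.57, 3.14, 3.14, 3.14, 3.14].

INTERFACE

Orientations are given as a rotation vector (axis times angle).
In Python, from station import ctrl gives the robot as it stands.
- The arm moves only by the shell command python3 -m jog 'ROWS' [FORCE]. ROWS is JSON, one flat list of numbers, 7 for each row, row after row: the opening, from 0 (shut) to 1 (fully open), then the shift along the tool's x, y, z in m, then the turn, a rotation vector about the tool's x, y, z in degrees. A call has 1 to 10 rows; each row shifts and turns the commanded pose from where the row before left it, along the tool's axes as they then stand; what a row does not reach is not made up. A row lasts 1/8 s, in which the tool goes at most 62.5 mm and 10.7 degrees, less where a joint would pass 70% of its speed; a pose out of reach is approached as far as the arm can. A call with a gripper value outside its range is refused whole. The fingers move at their own pace and stop on an object; FORCE is the grip in N (left out, the last holds). Time passes only in rows, so rows that do not move let the fingers close. It gives the time, the measured TCP pose, the force and the opening at its end, in the units of the state.
- ctrl.get_obs(): the state, without advancing time (a new reading comes with each control period).
- ctrl.get_image(name): name is "scene" or "top" or "wrist"; returns a dict with "image" (384x512x3 uint8, blue, green, red), "camera_matrix" (3x3 intrinsics, pixels), "rvec" (rotation vector, rad) and "tvec" (3), from world to camera coordinates, as OpenCV has them; the wrist camera has in their place "mount" (4x4, takes a point from camera to tool coordinates, whose origin is the TCP and whose axes are the flange's). Camera axes: x right, y down, z forward; pixel columns grow to the right and rows downward; lengths in m; the calibration is good to about 2 mm. A picture is of the moment at which its call begins: read the wrist's pose just before it. There is no depth.
- ctrl.finish_job(): hands the job in, once; it reports no verdict.
Trained networks look in a picture, given as the dict that the camera call returned (one of the last four; its "shot" number tells which), for a name from the list of things; names that differ only in an ending like _2 or _b are one class to them, and where a whole thing is asked for, a point or a joint stands for the part that bears it (a point fixed in the world has none). Each returns a list of dicts, best first, with "p" (0 to 1); they miss things now and then, are a little off and sometimes report something else, mostly with a low value. They report only what shows in the picture. A call takes as long as a camera call.
- ctrl.boxes_of(target, picture): "box" ([centre column, centre row, width, height] in pixels, round what is visible of it).
The state is a dict: "t": time; "q": joint angles; "dq": joint speeds; "effort": joint torques, N m; "tool_pos": TCP position; "tool_rot": TCP orientation; "contact_force": force on the tool from outside, world axes, zero at the start; "wrist_torque": the same for the moment, N m; "opening": finger opening in m.
Only numpy, scipy, OpenCV 4.12 (cv2) and the standard library are available. Lean on these libraries where they do the work, as an engineer would, in place of code of your own. Each camera call takes 0.05 s, during which the arm holds its last target. There are 200 camera calls.

## Working session

There is one attempt and no reset: what is moved stays moved. The work goes in short steps, Python scripts to look and compute and a shell command to move; the robot and the scene stay as the last step left them, time stands still between calls to the robot, and variables do not carry over. Pictures are saved under pics/ and viewed, about 8 in all and at most 12, crops included, and the job is handed in when it is done.

```bash
ls; mkdir -p pics
cat > h.py <<'E'
from station import ctrl
import numpy as np, cv2
from scipy.spatial.transform import Rotation as R
def cam(p): return p["camera_matrix"],R.from_rotvec(np.ravel(p["rvec"])).as_matrix(),np.ravel(p["tvec"])
def ray(p,u,v,z):
    K,r,t=cam(p); c=-r.T@t; d=r.T@np.linalg.solve(K,[u,v,1]); return c+d*(z-c[2])/d[2]
def proj(p,X):
    K,r,t=cam(p); return cv2.projectPoints(np.array(X,float).reshape(-1,3),np.ravel(p["rvec"]),t,K,None)[0].reshape(-1,2)
E
python3 - <<'E'
from h import *
o=ctrl.get_obs(); print(o)
ims=[]
for n in ["top","scene"]:
    p=ctrl.get_image(n); 
    K,r,t=cam(p); print(n,"cam at",-r.T@t)
    cv2.imwrite(f"pics/{n}0.png",p["image"])
    for k in ["post_foot","tipping_stand","piston","spring","tin","tube_top","bar_middle","foot_edge"]:
        try:
            for b in ctrl.boxes_of(k,p)[:2]: print(n,k,round(b["p"],2),np.round(b["box"]),np.round(ray(p,b["box"][0],b["box"][1],0),3))
        except Exception as e: print(k,e)
E
```

```text
pics
{'t': 0.0, 'q': array([ 1.09498597e+00,  5.33584057e-02,  1.61430129e+00,  8.32816301e-07,
        1.47596076e+00, -1.18992499e-01]), 'dq': array([ 0.00176778,  0.00070529, -0.00062324,  0.0007499 , -0.00132328,
       -0.00028595]), 'effort': array([-5.16854889e-04, -3.93680978e+01, -3.70179927e+01, -1.77190377e-04,
        7.23450183e-03, -4.38232448e-06]), 'tool_pos': array([0.21802009, 0.5850842 , 0.23005768]), 'tool_rot': array([-5.57413810e-01, -3.09114004e+00,  3.04447106e-03]), 'contact_force': array([-0.35534932, -0.38459791,  0.16791838]), 'wrist_torque': array([-0.01355813, -0.04871968,  0.03196051]), 'opening': 0.08583136501696065}
top cam at [0.34637426 0.09814089 1.40182326]
top post_foot 0.77 [311. 227.  48.  44.] [ 0.51  -0.092  0.   ]
top tipping_stand 0.6 [244. 228.  55.  53.] [0.52  0.109 0.   ]
top piston 0.83 [168. 238.  32.  26.] [0.506 0.334 0.   ]
top tube_top 0.85 [312. 227.  49.  49.] [ 0.509 -0.094  0.   ]
top bar_middle 0.67 [246. 225.  58.  60.] [0.528 0.1   0.   ]
top foot_edge 0.97 [309. 227.  46.  46.] [ 0.512 -0.085  0.   ]
scene cam at [ 0.23395711 -0.59997909  0.53269549]
scene post_foot 0.92 [251. 280.  93. 124.] [ 0.55  -0.009  0.   ]
scene tipping_stand 0.67 [205. 239.  61.  90.] [0.523 0.183 0.   ]
scene piston 0.61 [180. 205.  29.  36.] [0.53  0.386 0.   ]
scene spring 0.88 [329. 241.  20.  30.] [0.785 0.032 0.   ]
scene spring 0.31 [232. 192.  27.  37.] [0.697 0.388 0.   ]
scene tin 0.57 [231. 194.  28.  38.] [0.688 0.379 0.   ]
scene tube_top 0.62 [254. 280.  91. 131.] [ 0.555 -0.01   0.   ]
scene bar_middle 0.78 [205. 240.  61.  89.] [0.525 0.182 0.   ]
scene foot_edge 0.56 [254. 281.  87. 123.] [ 0.552 -0.015  0.   ]
```

Run:
```python
import cv2,numpy as np
a=cv2.imread("pics/top0.png")[140:320,110:380]; b=cv2.imread("pics/scene0.png")[130:370,120:390]
cv2.imwrite("pics/a.png",cv2.resize(a,(800,533),interpolation=cv2.INTER_CUBIC))
cv2.imwrite("pics/b.png",cv2.resize(b,(675,600),interpolation=cv2.INTER_CUBIC))
```

```text
(no output)
```

View pics/a.png

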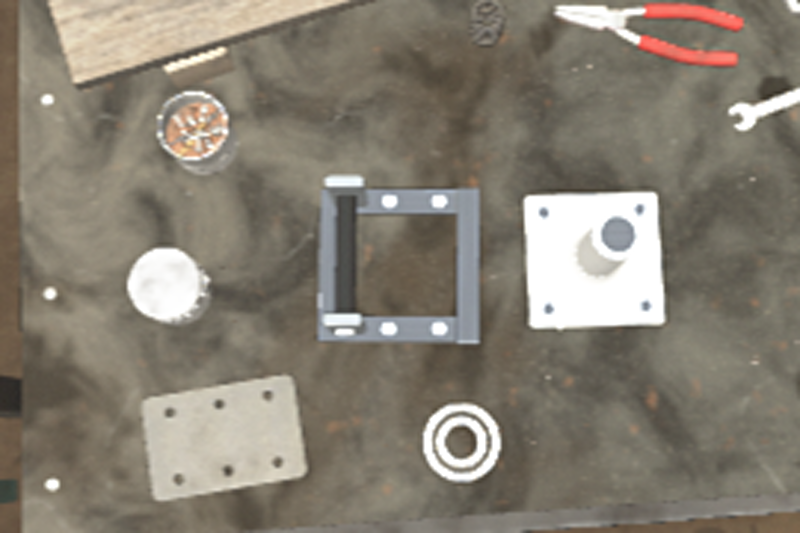

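View pics/b.png

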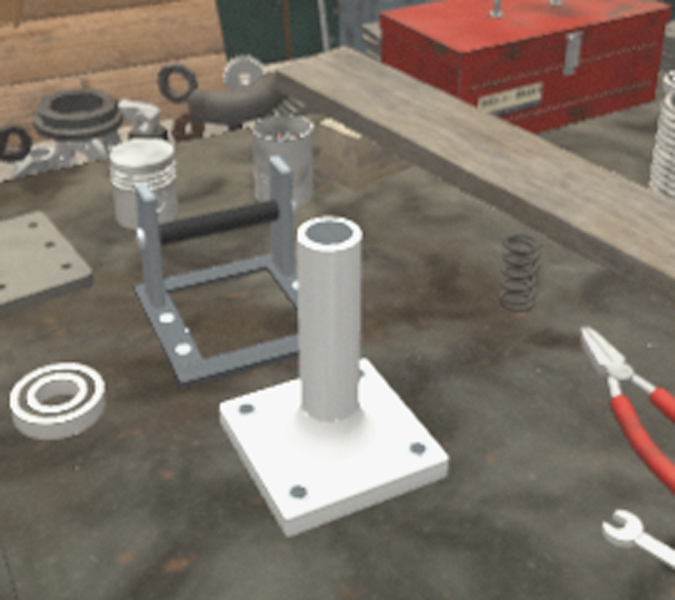

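The top crop shows the stand's strip face at its right edge, crop (480,187) to (480,342). The plate corners are near (524,196), (658,192), (664,327) and (529,328), and the bar is on the left at x≈345. The way between the part and the strip is clear. The tin and piston are behind the bar.

Run:
```python
from h import *
p=ctrl.get_image("top")
f=lambda x,y,z:ray(p,110+(x+.5)/2.963-.5,140+(y+.5)/2.963-.5,z)
s=[f(480,187,.008),f(480,342,.008)]; print("strip",np.round(s,4),np.linalg.norm(s[0]-s[1]))
bar=[f(345,190,.082),f(345,315,.082)];print("bar",np.round(bar,4))
c=np.array([f(x,y,.02) for x,y in [(524,196),(658,192),(664,327),(529,328)]]); print("plate",np.round(c,4),c.mean(0), np.linalg.norm(np.roll(c,-1,0)-c,axis=1))
print("tube top",f(618,233,.19))
for i in range(4):
    d=np.roll(c,-1,0)[i]-c[i]; print(np.degrees(np.arctan2(d[1],d[0])))
d=s[0]-s[1]; print("strip dir",np.degrees(np.arctan2(d[1],d[0])))
# refine plate by threshold
im=p["image"][190:265,280:345]; m=(im.min(2)>185).astype(np.uint8)
n,l,st,ce=cv2.connectedComponentsWithStats(m); k=1+st[1:,4].argmax()
ys,xs=np.where(l==k); r=cv2.minAreaRect(np.c_[xs+280,ys+190].astype(np.float32)); b=cv2.boxPoints(r)
w=np.array([ray(p,u,v,.02) for u,v in b]);print(np.round(b,1),np.round(w,4),w.mean(0),st[k])
```

```text
strip [[0.5897 0.0205 0.008 ]
 [0.4346 0.0322 0.008 ]] 0.15558047161716504
bar [[0.5825 0.1538 0.082 ]
 [0.4634 0.1604 0.082 ]]
plate [[ 0.5756 -0.0222  0.02  ]
 [ 0.5707 -0.1565  0.02  ]
 [ 0.4364 -0.1487  0.02  ]
 [ 0.4442 -0.0163  0.02  ]] [ 0.50670879 -0.08589845  0.02      ] [0.13441537 0.13452688 0.13262661 0.13147076]
tube top [ 0.50924225 -0.08659749  0.19      ]
-92.07906854058355
176.6756102831327
86.61228573952704
-2.558614337482118
strip dir -4.326245987034757
[[286.5 206.1]
 [331.7 204.2]
 [333.6 248.9]
 [288.4 250.8]] [[ 0.5748 -0.0221  0.02  ]
 [ 0.5716 -0.1565  0.02  ]
 [ 0.4396 -0.1485  0.02  ]
 [ 0.4429 -0.0167  0.02  ]] [ 0.50721015 -0.08591497  0.02      ] [   7   15   47   46 1863]
```

```bash
python3 -m jog '[1,0,0,-0.008,0,0,9.26, 1,0,0,-0.008,0,0,9.26, 1,0,0,-0.008,0,0,9.26, 1,0,0,-0.008,0,0,9.26, 1,0,0,-0.008,0,0,9.26, 1,0,0,-0.008,0,0,9.26, 1,0,0,-0.008,0,0,9.26, 1,0,0,-0.008,0,0,9.26, 1,0,0,0,0,0,0]'
cat > st.py <<'E'
from h import *
# stand frame: origin, x=push dir
O=np.array([.512,.0263,0]); a=np.radians(85.5); X=np.array([np.cos(a),np.sin(a),0]); Y=np.array([-X[1],X[0],0])
def rep(goal=None):
    o=ctrl.get_obs(); M=R.from_rotvec(o["tool_rot"]).as_matrix(); d=o["tool_pos"]-O
    print("t",round(o["t"],2),"tcp stand",np.round([d@X,d@Y,d[2]],4),"yaw y",round(np.degrees(np.arctan2(M[1,1],M[0,1])),2),"z",np.round(M[:,2],3),"F",np.round([o["contact_force"]@X,o["contact_force"]@Y,o["contact_force"][2]],1),"open",round(o["opening"],3))
    if goal is not None:
        w=O+goal[0]*X+goal[1]*Y+[0,0,goal[2]]; print("tool shift to goal",np.round(M.T@(w-o["tool_pos"]),4))
E
python3 -c "
from st import *
rep([-.22,0,.29])"
```

```text
t: 2.08
tool_pos: [0.2185, 0.5859, 0.2962]
tool_rot: [-2.305, -2.134, -0.002]
contact_force: [-0.7, 0.2, -0.4]
opening: 0.0854
t 2.08 tcp stand [0.5349 0.3365 0.2962] yaw y -4.42 z [ 0.001  0.001 -1.   ] F [ 0.1  0.7 -0.4] open 0.085
tool shift to goal [-0.7554  0.3354  0.0053]
```

```bash
python3 -m jog '[1,-0.05,0.024,0,0,0,0, 1,-0.05,0.024,0,0,0,0, 1,-0.05,0.024,0,0,0,0, 1,-0.05,0.024,0,0,0,0, 1,-0.05,0.024,0,0,0,0, 1,-0.05,0.024,0,0,0,0, 1,-0.05,0.024,0,0,0,0]'
python3 -m jog '[1,-0.05,0.024,0,0,0,0, 1,-0.05,0.024,0,0,0,0, 1,-0.05,0.024,0,0,0,0, 1,-0.05,0.024,0,0,0,0, 1,-0.05,0.024,0,0,0,0, 1,-0.05,0.024,0,0,0,0, 1,-0.05,0.024,0,0,0,0, 1,-0.05,0,0,0,0,0, 1,0,0,0,0,0,0]'
python3 -c "
from st import *
rep([-.22,0,-.002])"
```

```text
t: 2.95
tool_pos: [0.3583, 0.2218, 0.295]
tool_rot: [2.303, 2.136, 0.001]
contact_force: [0.6, -0.2, -0.3]
opening: 0.0854
t: 4.08
tool_pos: [0.4935, -0.1912, 0.2943]
tool_rot: [-2.309, -2.129, 0.001]
contact_force: [0.3, 0.1, 0.8]
opening: 0.0854
t 4.08 tcp stand [-0.2182  0.0013  0.2943] yaw y -4.64 z [-0.002  0.    -1.   ] F [ 0.1 -0.3  0.8] open 0.085
tool shift to goal [-0.0018  0.0018  0.2963]
```

```bash
python3 -m jog '[1,0,0.005,0.055,0,0,0, 1,0,0,0.055,0,0,0, 1,0,0,0.055,0,0,0, 1,0,0,0.055,0,0,0, 1,0,0,0.045,0,0,0, 1,0,0,0.02,0,0,0, 1,0,0,0.01,0,0,0, 1,0,0,0,0,0,0]'
python3 - <<'E'
from st import *
rep()
p=ctrl.get_image("scene"); cv2.imwrite("pics/c.png",cv2.resize(p["image"][130:384,130:430],(708,600),interpolation=cv2.INTER_CUBIC))
E
```

```text
t: 5.08
tool_pos: [0.499, -0.1883, 0.0002]
tool_rot: [-2.305, -2.133, 0.0]
contact_force: [-0.3, -1.1, -0.2]
opening: 0.0852
t 5.08 tcp stand [-2.149e-01 -3.900e-03  2.000e-04] yaw y -4.44 z [-0.  0. -1.] F [-1.2  0.2 -0.2] open 0.085
```

View pics/c.png

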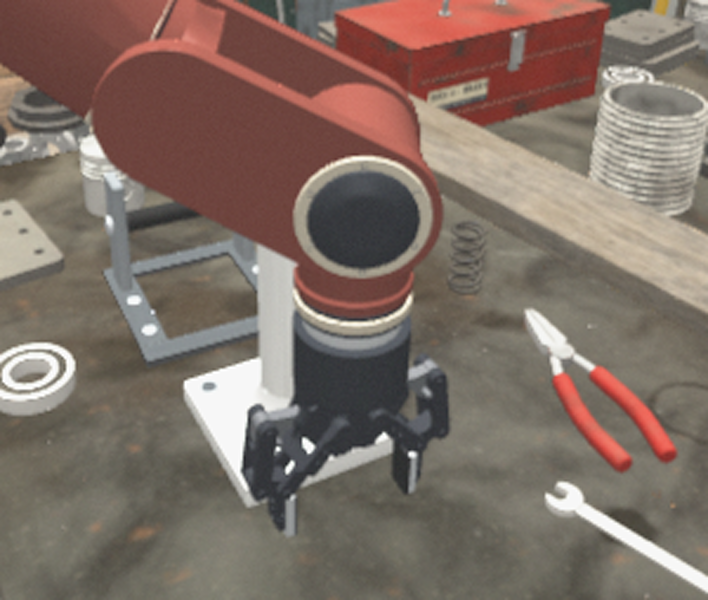

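The gripper is behind the plate with both fingers straddling it, at crop (285,510) and (410,470). The wrist housing is close to the tube, so I'll lean the tool back 15° before pushing.

```bash
python3 -m jog '[1,0,0,0,0,7.5,0, 1,0,0,0,0,7.5,0, 1,-0.001,0,0.005,0,0,0, 1,0,0,0,0,0,0]'
python3 - <<'E'
from st import *
rep([-.19,-.004,-.005])
E
```

```text
t: 5.62
tool_pos: [0.4991, -0.1884, -0.0047]
tool_rot: [-2.168, -2.003, -0.283]
contact_force: [0.1, 1.1, -0.0]
opening: 0.0852
t 5.62 tcp stand [-0.2151 -0.0039 -0.0047] yaw y -4.51 z [ 0.02   0.257 -0.966] F [ 1.1 -0.  -0. ] open 0.085
tool shift to goal [0.0241 0.0001 0.0067]
```

```bash
python3 -m jog '[1,0.0097,0,0.0026,0,0,0, 1,0.0097,0,0.0026,0,0,0, 1,0.0058,0,0.0016,0,0,0, 1,0.0058,0,0.0016,0,0,0, 1,0.0058,0,0.0016,0,0,0, 1,0.0058,0,0.0016,0,0,0, 1,0.0058,0,0.0016,0,0,0]'
python3 -c "
from st import *
rep()"
python3 -m jog '[1,0.0058,0,0.0016,0,0,0, 1,0.0058,0,0.0016,0,0,0, 1,0.0058,0,0.0016,0,0,0]'
python3 - <<'E'
from st import *
rep()
p=ctrl.get_image("top"); cv2.imwrite("pics/d.png",cv2.resize(p["image"][170:300,190:360],(785,600),interpolation=cv2.INTER_CUBIC))
E
```

```text
t: 6.5
tool_pos: [0.5035, -0.1388, -0.0048]
tool_rot: [-2.169, -2.002, -0.286]
contact_force: [0.0, -3.8, -0.4]
opening: 0.0855
t 6.5 tcp stand [-0.1652 -0.0044 -0.0048] yaw y -4.57 z [ 0.021  0.257 -0.966] F [-3.8 -0.3 -0.4] open 0.085
t: 6.88
tool_pos: [0.5048, -0.1205, -0.0049]
tool_rot: [-2.168, -2.003, -0.285]
contact_force: [0.5, -4.9, 0.9]
opening: 0.0854
t 6.88 tcp stand [-0.1469 -0.0044 -0.0049] yaw y -4.53 z [ 0.021  0.257 -0.966] F [-4.8 -0.9  0.9] open 0.085
```

View pics/d.png

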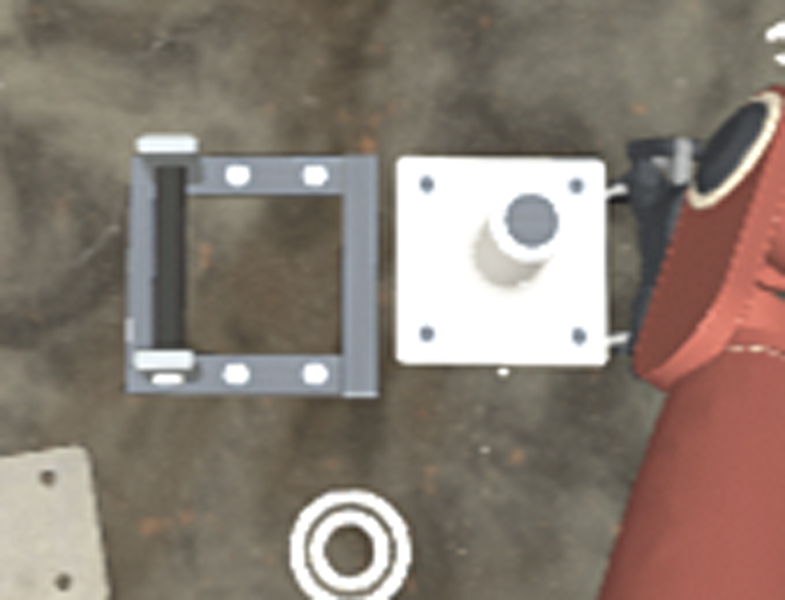

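The plate is square to the strip, with a gap of about 12 mm (columns 378 to 396), and it sits a few mm off the centre line. I'll keep pushing until the force rises.

```bash
python3 -m jog '[1,0.0048,0,0.0013,0,0,0, 1,0.0039,0,0.001,0,0,0, 1,0.0019,0,0.0005,0,0,0]'
for i in 1; do python3 -m jog '[1,0.0014,0,0.0004,0,0,0]'; python3 -m jog '[1,0.0014,0,0.0004,0,0,0]'; done
python3 - <<'E'
from st import *
rep()
p=ctrl.get_image("top")
im=p["image"][190:265,240:345]; m=(im.min(2)>185).astype(np.uint8)
n,l,st,ce=cv2.connectedComponentsWithStats(m); k=1+st[1:,4].argmax()
ys,xs=np.where(l==k); b=cv2.boxPoints(cv2.minAreaRect(np.c_[xs+240,ys+190].astype(np.float32)))
w=np.array([ray(p,u,v,.02) for u,v in b])-O;print(np.round(np.c_[w@X,w@Y],4),st[k])
E
```

```text
t: 7.3
tool_pos: [0.5056, -0.1097, -0.0049]
tool_rot: [-2.167, -2.003, -0.285]
contact_force: [-0.6, -5.1, 1.3]
opening: 0.0853
t: 7.42
tool_pos: [0.5057, -0.1084, -0.0049]
tool_rot: [-2.167, -2.003, -0.285]
contact_force: [0.1, -5.8, 1.5]
opening: 0.0857
t: 7.55
tool_pos: [0.5058, -0.1071, -0.0049]
tool_rot: [-2.168, -2.003, -0.285]
contact_force: [-0.9, -7.3, 2.0]
opening: 0.0855
t 7.55 tcp stand [-0.1335 -0.0043 -0.0049] yaw y -4.52 z [ 0.021  0.257 -0.966] F [-7.4  0.3  2. ] open 0.086
[[ 0.0027 -0.0721]
 [-0.1398 -0.0738]
 [-0.1375  0.0563]
 [ 0.0023  0.058 ]] [  31   14   49   45 1887]
```

```bash
python3 -m jog '[1,0.001,0,0.0003,0,0,0, 1,0.001,0,0.0003,0,0,0, 1,0,0,0,0,0,0, 1,0,0,0,0,0,0]'
python3 - <<'E'
from st import *
rep()
p=ctrl.get_image("top"); cv2.imwrite("pics/e.png",cv2.resize(p["image"][170:300,190:360],(785,600),interpolation=cv2.INTER_CUBIC))
E
```

```text
t: 8.1
tool_pos: [0.5064, -0.1068, -0.0048]
tool_rot: [-2.169, -2.007, -0.283]
contact_force: [-0.6, -11.7, 0.0]
opening: 0.0854
t 8.1 tcp stand [-0.1331 -0.0048 -0.0048] yaw y -4.47 z [ 0.022  0.253 -0.967] F [-11.7  -0.3   0. ] open 0.085
```

View pics/e.png

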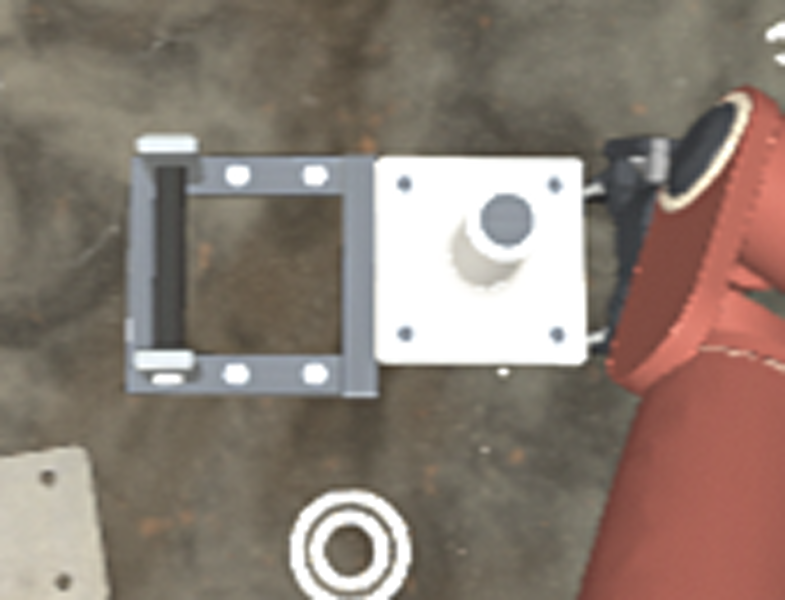

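The plate is flush with the strip face (column 377) and the force has risen to 12 N. Next I back off, rise and set up the cradle behind the tube top.

```bash
python3 -m jog '[1,-0.03,0,-0.008,0,0,0, 1,-0.03,0,-0.008,0,0,0, 0.35,0,0,0,0,-10,0, 0.35,0,0,-0.055,0,0,0, 0.35,0,0,-0.055,0,0,0, 0.35,0,0,-0.055,0,0,0, 0.35,0,0,0,0,0,0, 0.35,0,0,0,0,0,0]'
python3 - <<'E'
from st import *
rep([-.13,-.008,.166])
p=ctrl.get_image("top")
q=ray(p,190+507.5/4.618-.5,170+220.5/4.615-.5,.19)-O; print("tube top",q@X,q@Y)
im=p["image"][190:265,240:345]; m=(im.min(2)>185).astype(np.uint8)
n,l,st,ce=cv2.connectedComponentsWithStats(m); k=1+st[1:,4].argmax()
ys,xs=np.where(l==k); b=cv2.boxPoints(cv2.minAreaRect(np.c_[xs+240,ys+190].astype(np.float32)))
w=np.array([ray(p,u,v,.02) for u,v in b])-O;print(np.round(np.c_[w@X,w@Y],4),st[k])
E
```

```text
t: 9.15
tool_pos: [0.4992, -0.1798, 0.1581]
tool_rot: [-2.26, -2.089, -0.099]
contact_force: [-0.0, -0.2, -0.5]
opening: 0.0296
t 9.15 tcp stand [-0.2065 -0.0034  0.1581] yaw y -4.5 z [ 0.005  0.089 -0.996] F [-0.2  0.  -0.5] open 0.03
tool shift to goal [ 0.0769  0.0046 -0.001 ]
tube top -0.06401897388642928 -0.008202031348313538
[[ 0.0023  0.058 ]
 [ 0.0027 -0.0721]
 [-0.1309 -0.0737]
 [-0.1288  0.0564]] [  31   14   46   45 1886]
```

```bash
python3 -m jog '[0.35,0.038,0.0046,0,0,0,0, 0.35,0.038,0,-0.001,0,0,0, 0.35,0.012,0,0.001,0,0,0, 0.35,0.005,0,0.0004,0,0,0, 0.35,0.005,0,0.0004,0,0,0, 0.35,0.003,0,0.0003,0,0,0, 0.35,0,0,0,0,0,0]'
python3 - <<'E'
from st import *
rep([-.09,-.008,.168])
p=ctrl.get_image("scene"); cv2.imwrite("pics/f.png",cv2.resize(p["image"][100:354,100:400],(708,600),interpolation=cv2.INTER_CUBIC))
E
```

```text
t: 10.07
tool_pos: [0.5122, -0.0812, 0.1667]
tool_rot: [-2.263, -2.09, -0.099]
contact_force: [0.1, 0.4, -0.3]
opening: 0.03
t 10.07 tcp stand [-0.1071 -0.0087  0.1667] yaw y -4.55 z [ 0.007  0.087 -0.996] F [ 0.4 -0.  -0.3] open 0.03
tool shift to goal [ 0.0172 -0.0007  0.0002]
```

View pics/f.png

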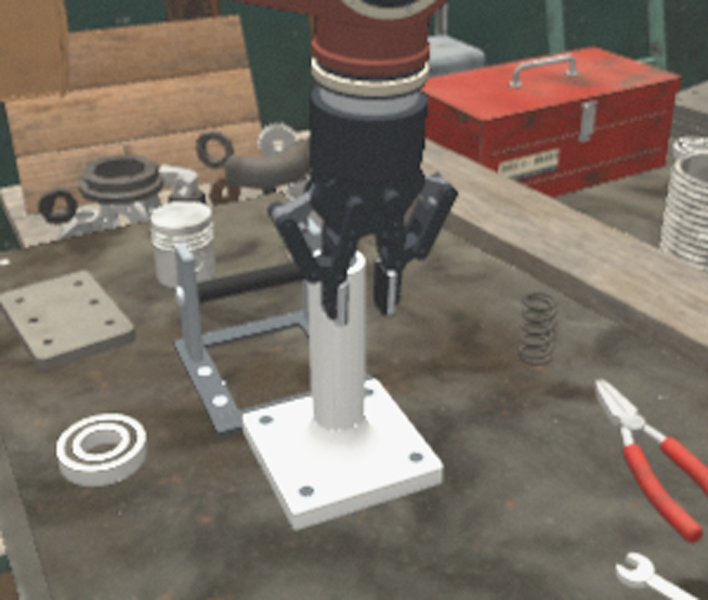

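The fingers straddle the back of the tube about 20 mm below its top, at crop (335,315) and (387,300). Next is a table of arc steps that follow the tipping tube.

Run:
```python
import numpy as np
h=.172
def P(t):
    e=-.008*np.tan(min(t,np.radians(66))); return np.array([e-.081*np.cos(t)+h*np.sin(t), .081*np.sin(t)+h*np.cos(t)])
c,s=np.cos(np.radians(5)),np.sin(np.radians(5)); p0=P(0)
for d in range(4,81,4):
    a,b=P(np.radians(d-4)),P(np.radians(d)); x,z=(b-a)*1000
    print(d,"tool x %.1f z %.1f"%(c*x+s*z,s*x-c*z),"cum dx dz",np.round((b-p0)*1000,1))
```

```text
4 tool x 12.0 z -4.2 cum dx dz [11.6  5.2]
8 tool x 12.3 z -3.3 cum dx dz [23.6  9.6]
12 tool x 12.5 z -2.4 cum dx dz [35.8 13.1]
16 tool x 12.6 z -1.5 cum dx dz [48.3 15.7]
20 tool x 12.6 z -0.6 cum dx dz [60.8 17.3]
24 tool x 12.6 z 0.4 cum dx dz [73.4 18.1]
28 tool x 12.5 z 1.3 cum dx dz [86.  17.9]
32 tool x 12.3 z 2.2 cum dx dz [98.5 16.8]
36 tool x 12.1 z 3.1 cum dx dz [110.8  14.8]
40 tool x 11.7 z 4.0 cum dx dz [122.8  11.8]
44 tool x 11.3 z 4.8 cum dx dz [134.5   8. ]
48 tool x 10.8 z 5.7 cum dx dz [145.7   3.3]
52 tool x 10.2 z 6.5 cum dx dz [156.4  -2.3]
56 tool x 9.4 z 7.2 cum dx dz [166.4  -8.7]
60 tool x 8.5 z 8.0 cum dx dz [175.6 -15.9]
64 tool x 7.4 z 8.6 cum dx dz [183.7 -23.8]
68 tool x 7.7 z 9.4 cum dx dz [192.2 -32.5]
72 tool x 8.6 z 10.1 cum dx dz [201.6 -41.8]
76 tool x 7.8 z 10.7 cum dx dz [210.3 -51.8]
80 tool x 7.1 z 11.2 cum dx dz [218.4 -62.4]
```

```bash
python3 -m jog '[0.35,0.008,0,0.0007,0,0,0, 0.35,0.004,0,0.0003,0,0,0, 0.35,0.003,0,0.0002,0,0,0]'; python3 -m jog '[0.35,0.003,0,0.0002,0,0,0]'
```

```text
t: 10.5
tool_pos: [0.5134, -0.0655, 0.1669]
tool_rot: [-2.262, -2.091, -0.099]
contact_force: [0.1, -0.4, -0.1]
opening: 0.0298
t: 10.62
tool_pos: [0.5137, -0.0626, 0.167]
tool_rot: [-2.263, -2.091, -0.099]
contact_force: [-0.1, -0.8, 0.2]
opening: 0.0299
```

```bash
python3 -m jog '[0.35,0.003,0,0.0002,0,0,0]'; python3 -m jog '[0.35,0.003,0,0.0002,0,0,0]'; python3 -m jog '[0.35,0.003,0,0.0002,0,0,0]'
```

```text
t: 10.75
tool_pos: [0.514, -0.0604, 0.1674]
tool_rot: [-2.264, -2.092, -0.097]
contact_force: [-1.1, -3.6, 3.4]
opening: 0.0301
t: 10.88
tool_pos: [0.5144, -0.0576, 0.168]
tool_rot: [-2.264, -2.092, -0.097]
contact_force: [-1.9, -4.8, 5.2]
opening: 0.0299
t: 11.0
tool_pos: [0.5148, -0.0545, 0.1682]
tool_rot: [-2.264, -2.092, -0.098]
contact_force: [-2.5, -4.8, 6.4]
opening: 0.0303
```

```bash
python3 -m jog '[0.35,0.006,0,-0.003,0,0,0, 0.35,0.008,0,-0.0032,0,0,0, 0.35,0.01,0,-0.0025,0,0,0, 0.35,0.01,0,-0.002,0,0,0]'
python3 -c "
from st import *
rep()"
```

```text
t: 11.5
tool_pos: [0.5166, -0.02, 0.1803]
tool_rot: [-2.262, -2.09, -0.098]
contact_force: [0.2, -2.1, -1.3]
opening: 0.0298
t 11.5 tcp stand [-0.0458 -0.0083  0.1803] yaw y -4.51 z [ 0.006  0.088 -0.996] F [-2.  -0.3 -1.3] open 0.03
```

```bash
python3 -m jog '[0.35,0.0125,0,-0.0015,0,0,0, 0.35,0.0126,0,-0.0006,0,0,0, 0.35,0.0126,0,0.0004,0,0,0, 0.35,0.0125,0,0.0013,0,0,0]'
python3 - <<'E'
from st import *
rep()
p=ctrl.get_image("scene"); cv2.imwrite("pics/g.png",cv2.resize(p["image"][100:354,100:400],(708,600),interpolation=cv2.INTER_CUBIC))
E
```

```text
t: 12.0
tool_pos: [0.5209, 0.0298, 0.1857]
tool_rot: [-2.262, -2.091, -0.099]
contact_force: [-0.4, -1.2, -1.8]
opening: 0.0298
t 12.0 tcp stand [ 0.0041 -0.0086  0.1857] yaw y -4.51 z [ 0.007  0.087 -0.996] F [-1.2  0.4 -1.8] open 0.03
```

View pics/g.png

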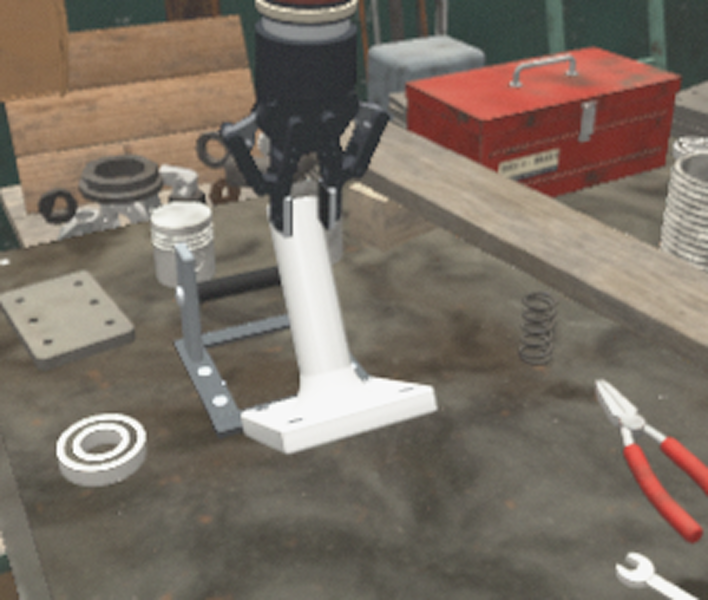

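The part is tilting over the strip at about 30°, with the fingers cradling the tube near its top at crop (290,230) and (325,220). I'll continue along the arc.

```bash
python3 -m jog '[0.35,0.0123,0,0.0022,0,0,0, 0.35,0.0121,0,0.0031,0,0,0, 0.35,0.0117,0,0.004,0,0,0]'
python3 -m jog '[0.35,0.0113,0,0.0048,0,0,0, 0.35,0.0108,0,0.0057,0,0,0]'
python3 -c "
from st import *
rep()"
```

```text
t: 12.42
tool_pos: [0.5239, 0.0663, 0.1793]
tool_rot: [-2.263, -2.091, -0.099]
contact_force: [-0.7, -0.8, -0.2]
opening: 0.0302
t: 12.68
tool_pos: [0.5257, 0.0891, 0.1706]
tool_rot: [-2.263, -2.091, -0.099]
contact_force: [0.5, -0.9, -0.5]
opening: 0.0299
t 12.68 tcp stand [ 0.0637 -0.0088  0.1706] yaw y -4.52 z [ 0.007  0.087 -0.996] F [-0.9 -0.5 -0.5] open 0.03
```

```bash
python3 -m jog '[0.35,0.005,0,0.0033,0,0,0, 0.35,0.005,0,0.0034,0,0,0, 0.35,0.0047,0,0.0037,0,0,0, 0.35,0.0045,0,0.0038,0,0,0]'
python3 - <<'E'
from st import *
rep()
p=ctrl.get_image("scene"); cv2.imwrite("pics/i.png",cv2.resize(p["image"][100:354,100:400],(708,600),interpolation=cv2.INTER_CUBIC))
E
```

```text
t: 13.18
tool_pos: [0.5275, 0.1089, 0.1585]
tool_rot: [-2.263, -2.091, -0.1]
contact_force: [-0.0, -0.2, 2.4]
opening: 0.0304
t 13.18 tcp stand [ 0.0835 -0.009   0.1585] yaw y -4.54 z [ 0.007  0.087 -0.996] F [-0.2 -0.   2.4] open 0.03
```

View pics/i.png

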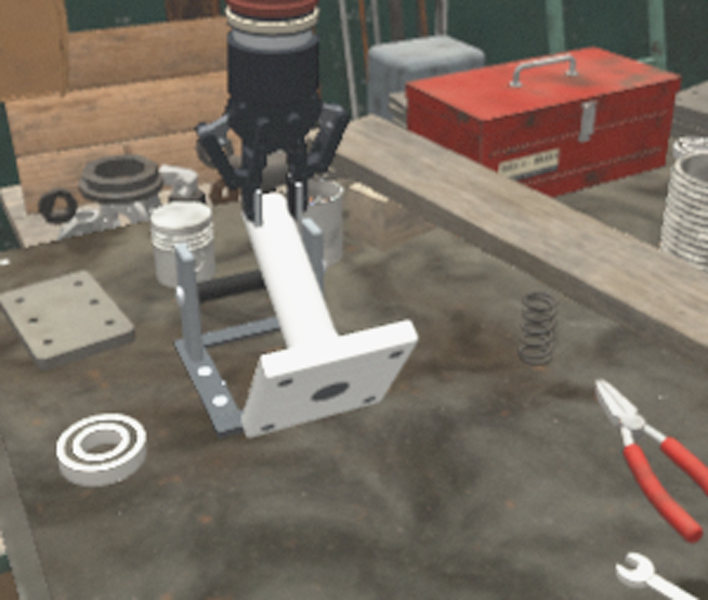

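It is at about 56° and still well cradled, with the tube heading midway between the posts. I'll continue more slowly past the balance point.

```bash
python3 -m jog '[0.35,0.0043,0,0.004,0,0,0, 0.35,0.004,0,0.0042,0,0,0, 0.35,0.003,0,0.0034,0,0,0, 0.35,0.0028,0,0.0034,0,0,0]'
python3 -m jog '[0.35,0.0028,0,0.0034,0,0,0, 0.35,0.0028,0,0.0034,0,0,0]'
python3 -m jog '[0.35,0.0028,0,0.0035,0,0,0, 0.35,0.0028,0,0.0035,0,0,0]'
python3 - <<'E'
from st import *
rep()
p=ctrl.get_image("scene"); cv2.imwrite("pics/j.png",cv2.resize(p["image"][100:354,100:400],(708,600),interpolation=cv2.INTER_CUBIC))
E
```

```text
t: 13.72
tool_pos: [0.5284, 0.1241, 0.1444]
tool_rot: [-2.263, -2.091, -0.099]
contact_force: [-0.1, 0.1, 0.8]
opening: 0.0299
t: 13.98
tool_pos: [0.5288, 0.1301, 0.138]
tool_rot: [-2.263, -2.091, -0.098]
contact_force: [-0.1, -0.6, 1.2]
opening: 0.0298
t: 14.22
tool_pos: [0.5293, 0.1363, 0.1315]
tool_rot: [-2.263, -2.091, -0.098]
contact_force: [-0.2, 0.0, 0.5]
opening: 0.0298
t 14.22 tcp stand [ 0.111  -0.0086  0.1315] yaw y -4.52 z [ 0.006  0.087 -0.996] F [0.  0.2 0.5] open 0.03
```

View pics/j.png

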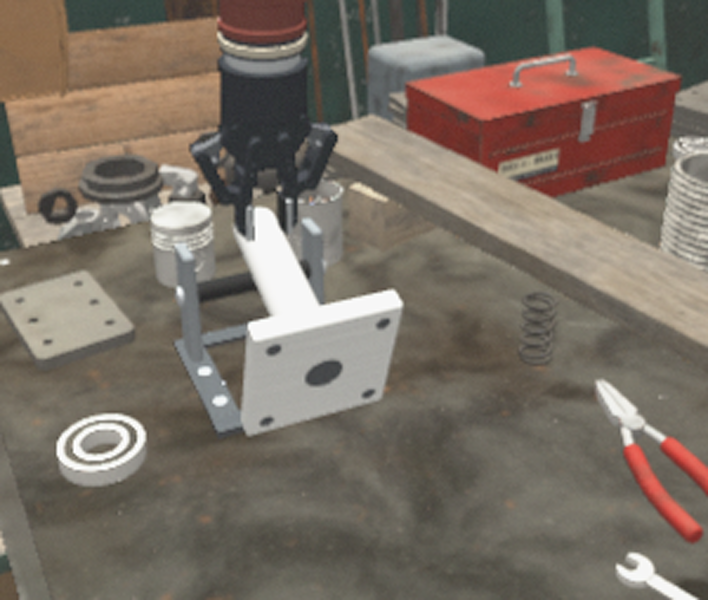

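It is now at about 69°, with the tube end above the bar between the posts. I'll keep going gently.

```bash
python3 -m jog '[0.35,0.0022,0,0.003,0,0,0, 0.35,0.0022,0,0.003,0,0,0]'
python3 -m jog '[0.35,0.002,0,0.003,0,0,0, 0.35,0.002,0,0.003,0,0,0]'
python3 -m jog '[0.35,0.002,0,0.003,0,0,0, 0.35,0.002,0,0.003,0,0,0]'
python3 -c "
from st import *
rep()"
```

```text
t: 14.52
tool_pos: [0.5299, 0.1412, 0.1262]
tool_rot: [-2.263, -2.091, -0.099]
contact_force: [0.5, -0.8, -0.8]
opening: 0.0298
t: 14.78
tool_pos: [0.5302, 0.1457, 0.1205]
tool_rot: [-2.263, -2.091, -0.099]
contact_force: [0.1, 0.5, -0.4]
opening: 0.0299
t: 15.02
tool_pos: [0.5309, 0.1484, 0.1172]
tool_rot: [-2.264, -2.094, -0.093]
contact_force: [-8.7, -12.8, 20.5]
opening: 0.0302
t 15.03 tcp stand [ 0.1232 -0.0092  0.1172] yaw y -4.45 z [ 0.006  0.082 -0.997] F [-13.4   7.7  20.5] open 0.03
```

The force jump shows the tube is resting on the bar, so I retract up and back along the tube's normal.

```bash
python3 -m jog '[0.35,-0.002,0,-0.004,0,0,0, 0.35,-0.001,0,-0.008,0,0,0, 0.35,0,0,-0.03,0,0,0, 0.35,0,0,-0.05,0,0,0, 0.35,-0.02,0,-0.05,0,0,0, 0.35,-0.06,0,0,0,0,0, 0.35,-0.06,0,0,0,0,0, 0.35,-0.06,0,0,0,0,0, 0.35,-0.06,0,0,0,0,0, 0.35,0,0,0,0,0,0]'
python3 - <<'E'
from st import *
rep()
p=ctrl.get_image("scene"); a=cv2.resize(p["image"][180:330,130:330],(400,300),interpolation=cv2.INTER_CUBIC)
p=ctrl.get_image("top"); b=cv2.resize(p["image"][160:310,160:360],(400,300),interpolation=cv2.INTER_CUBIC)
cv2.imwrite("pics/k.png",np.hstack([a,b]))
E
```

```text
t: 16.27
tool_pos: [0.5082, -0.1266, 0.2331]
tool_rot: [-2.269, -2.084, -0.098]
contact_force: [0.9, 1.0, 0.2]
opening: 0.0299
t 16.27 tcp stand [-0.1528 -0.0083  0.2331] yaw y -4.87 z [ 0.007  0.087 -0.996] F [ 1.1 -0.9  0.2] open 0.03
```

View pics/k.png

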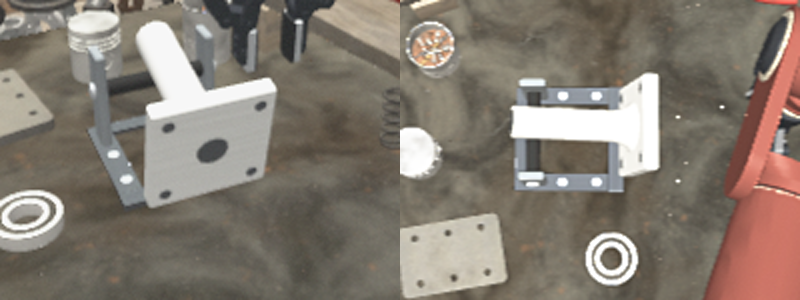

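Run:
```python
from st import *
p=ctrl.get_image("top")
g=lambda x,y,z:(lambda q:np.round([q@X,q@Y],4))(ray(p,160+(x-400+.5)/2-.5,160+(y+.5)/2-.5,z)-O)
print("plate upper edge",g(659,75,.126),g(657,174,.126),"tube end",g(512,122,.11))
for th in (72,75,77,80):
    t=np.radians(th); u=g(658,122,.13*np.sin(t))[0]; v=g(512,122,.065*np.sin(t)+.19*np.cos(t))[0]
    print(th,"e from plate",u+.13*np.cos(t),"e from tube end",v+.065*np.cos(t)-.19*np.sin(t))
# overlay check with the scene camera, candidate poses
q=ctrl.get_image("scene"); im=q["image"].copy()
for e,th,col in ((-.005,74.4,(0,0,255)),(-.02,76,(0,255,0))):
    t=np.radians(th); f=lambda x,y,z:O+(e+.002+(x-.065)*np.cos(t)+z*np.sin(t))*X+(y-.008)*Y+np.array([0,0,-(x-.065)*np.sin(t)+z*np.cos(t)])
    P=proj(q,[f(.065,-.065,0),f(.065,.065,0),f(-.065,.065,0),f(-.065,-.065,0)])
    cv2.polylines(im,[np.int32(P*16)],True,col,1,cv2.LINE_AA,4)
    c=[f(.022*np.cos(a),.022*np.sin(a),.19) for a in np.linspace(0,6.28,30)]; cv2.polylines(im,[np.int32(proj(q,c)*16)],True,col,1,cv2.LINE_AA,4)
cv2.imwrite("pics/l.png",cv2.resize(im[180:300,160:320],(800,600),interpolation=cv2.INTER_CUBIC))
```

```text
plate upper edge [-0.0431 -0.0729] [-0.0398  0.0627] tube end [ 0.1585 -0.0076]
72 e from plate -0.001427790731256831 e from tube end -0.0029146334617075886
75 e from plate -0.007853524136672306 e from tube end -0.008302669063259133
77 e from plate -0.012156362935297559 e from tube end -0.011708493776843465
80 e from plate -0.01872573690329905 e from tube end -0.01632634152396903
```

View pics/l.png

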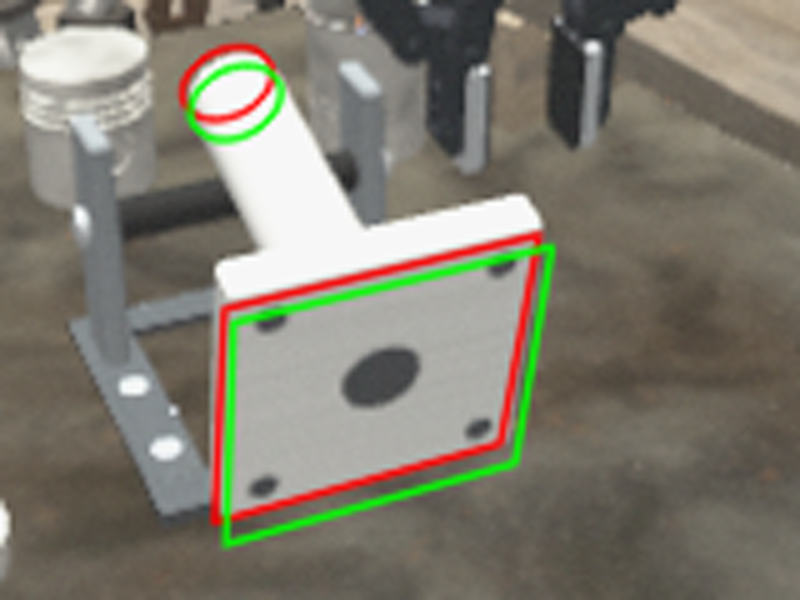

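The red outline (lean 74.4°, foot edge a few mm short of the strip) fits the picture closely. The part is on the bar between the posts and the robot is clear, so I'm handing in.

```bash
python3 -c "
from st import *
rep(); print(ctrl.finish_job())"
```

```text
t 16.48 tcp stand [-0.1485 -0.0088  0.2338] yaw y -4.45 z [ 0.007  0.087 -0.996] F [-0.4 -0.5  0.7] open 0.03
the job is handed in; nothing more can be done
None
```

The post foot is lying on its side on the padded bar between the two posts, and I handed the job in at about 16.5 s. `finish_job` gives no verdict, so the result rests on my own checks.

**What I did:**
- With both fingers open, I pushed the foot plate about 47 mm along the bench. It ended flush and square against the strip, and the push force rose from 5 to 12 N.
- I pushed the tube near its top with the fingers partly open behind it, following the tipping arc at about 0.5 rad/s and slower towards the end. I never gripped or lifted it.
- When it touched the bar the fingers pressed on it briefly with about 25 N. I then backed off up and away.

**Last checks:**

| Check | Measured | Required |
|---|---|---|
| Lean from upright | about 74–75° | 72–83° |
| Foot edge from the strip face | about 3–8 mm short | 35 mm short to 20 mm past |
| Tube end beyond the strip face | about 0.16 m | more than 0.13 m |
| Tube end off the middle line | about 8 mm | within 50 mm |

- **Agreement:** an outline drawn for a 74.4° lean fitted the scene picture closely. The top view is consistent with it, but fixes the lean less tightly.
- **Robot:** it is clear of everything, with only sensor noise on the wrist force.
- **Piston and tin:** they look undisturbed in the last pictures.
- **Spring:** I had only a partial view of it at the end, and the arm never went near it.
- **Not measured:** I did not measure the part's swing speed or confirm that it had come to rest.

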